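Unstack the machined samples into their inspection nests

ROBOT

A 6-joint arm with a two-finger parallel gripper is mounted at the origin on the work surface. World frame = base frame: x ahead of the robot, y to its left, z up, the work surface at z = 0. Lengths are in m, angles in rad, forces in N, time in s.
With the tool pointing down it reaches from about 0.225 to 0.875 m from the base axis. Payload 3.4 kg.
Tool frame: the origin (TCP) lies midway between the tips of the shut fingers; the grasp point (between the pads) lies 19 mm behind it; x points along the fingers, y is the direction in which the jaws open and shut, and the axes are right-handed (so a half turn about x gives the same grasp; the last joint's range is limited). The gripper opens to 85 mm and grips with 20 to 120 N. Pads are 22 mm wide; open, the fingers measure 114 mm over their backs; the gripper's body (76 mm by 85 mm) begins 54 mm behind the grasp point. The pads swing forward as they close: fully open they stand 13 mm farther back than shut.
Start: joints at [1.167, 0.276, 1.505, -0, 1.361, -0.121], TCP at [0.16, 0.552, 0.231] pointing down, gripper open.
Joint ranges: [-2.89, 2.89], [-0.75, 2.08], [0.22, 2.7], [-1.18, 4.32], [0.11, 2.71], [-2.7, 2.7]. Speed limits (rad/s): [2.57, 2.57, 3.14, 3.14, 3.14, 3.14].

INTERFACE

Orientations are given as a unit quaternion [w, x, y, z].
In Python, from rig import manip, get_image, get_calibration, ticket gives the robot as it stands. The module is installed in compiled form; this text tells all that it offers.
- The arm moves only by the tool arm_command, never from a script. Its argument "series" is text: rows parted by semicolons, each of 7 numbers parted by spaces: the shift along the tool's x, y, z in units of 0.1 m (1.0 is 0.1 m), then the turn, a rotation vector about the tool's x, y, z in units of pi rad (1.0 is pi rad), then the opening, from -1 (shut) to 1 (fully open), so that 0 is half open. In form: tx ty tz rx ry rz claw; .... A call has 1 to 12 rows; each row shifts and turns the commanded pose from where the row before left it, along the tool's axes as they then stand; what a row does not reach is not made up. A row lasts 1/12 s, in which the tool goes at most 41.7 mm and 7.16 degrees, less where a joint would pass 70% of its speed; a pose out of reach is approached as far as the arm can. A call with a number of a shift or a turn outside -1 to 1 is refused whole. A call with a gripper value outside its range is refused whole. The fingers move at their own pace and stop on an object; "squeeze" is the grip in N (left out, the last holds). Time passes only in rows, so rows that do not move let the fingers close. It gives the time, the measured TCP pose, the force and the opening at its end, in the units of the state.
- manip.get_state(): the state, without advancing time (a new reading comes with each control period).
- get_image(name): name is "scene" or "top"; returns the picture (400x640x3 uint8, red, green, blue); there is no depth.
- get_calibration(name): a dict with "fx", "fy", "cx", "cy" (pixels), "cam_to_world" (4x4, takes a point from camera to world coordinates). Camera axes: x right, y down, z forward; pixel columns grow to the right and rows downward; lengths in m; the calibration is good to about 2 mm. A picture is of the moment at which its call begins. get_calibration takes no time and is no camera call.
- ticket.sign_off(): hands the job in, once; it reports no verdict.
The state is a dict: "clock": time; "qpos": joint angles; "qd": joint speeds; "effort": joint torques, N m; "position": TCP position; "ee_rot": TCP orientation; "contact_force": force on the tool from outside, world axes, zero at the start; "moment": the same for the moment, N m; "width": finger opening in m.
Only numpy, scipy, OpenCV 4.12 (cv2) and the standard library are available. Lean on these libraries where they do the work, as an engineer would, in place of code of your own. Each camera call takes 0.05 s, during which the arm holds its last target. There are 200 camera calls.

TASK

Take the two stacks of white machined parts apart and set each of the four parts upright, flat on the floor of the black nest whose pocket has its own shape and size: square block, round cap, hexagonal coupling and bush. Do not drop any part or knock one off a stack, and leave the drinking cup and the amber jar standing where they are.

Things in the scene. Friction and masses are not known exactly. Their poses are not given: they have to be found in the camera images.
- square_block_mid (a point): Square flange block of white acetal, 60 x 60 mm and 34 mm high, four small dark holes at the corners of its top. Point at its centre, 17 mm above its underside; z up, x and y square to its sides. Solid, 0.12 to 0.24 kg. At the start it stands on the bench as the lower part of one of the two stacks, at any yaw.
- round_cap_mid (a point): Round end cap of white acetal, a plain disc 60 mm in diameter and 34 mm high. Point at its centre, 17 mm above its underside; z up along its axis. Solid, 0.1 to 0.19 kg. At the start it stands on the bench as the lower part of the other stack.
- hex_coupling_mid (a point): Hexagonal coupling of white acetal, 36 mm across the flats (41.6 mm across the corners), 32 mm high, with a small dark hole on its top. Point at its centre, 16 mm above its underside; z up, x at right angles to one pair of flats. About 0.05 kg. At the start it stands loose on top of the square block or of the round cap (which of the two varies).
- bush_mid (a point): Round bearing bush of white acetal, a thick tube 40 mm outside diameter, 22 mm bore, 32 mm high. Point at its centre, 16 mm above its underside; z up along its axis. About 0.05 kg. At the start it stands loose on top of whichever lower part the hexagonal coupling is not on.
- nest_square: Nest for the square block: fixed black plate 100 x 100 mm, 3 mm thick, with a raised grey rim (4 mm wide, its top 10 mm above the bench) round a SQUARE pocket 74 x 74 mm whose sides are parallel to the plate's. Origin on the bench under the pocket's centre, z up, x and y square to the pocket's sides. The pocket's floor is 3 mm above the bench.
- nest_round: Nest for the round cap: fixed black plate 100 x 100 mm, 3 mm thick, with a raised grey rim (4 mm wide, its top 10 mm above the bench) round the LARGE ROUND pocket, 74 mm in diameter. Origin on the bench under the pocket's centre, z up. The pocket's floor is 3 mm above the bench.
- nest_hex: Nest for the hexagonal coupling: fixed black plate 100 x 100 mm, 3 mm thick, with a raised grey rim (4 mm wide, its top 10 mm above the bench) round a HEXAGONAL pocket 52 mm across the flats. Origin on the bench under the pocket's centre, z up, x at right angles to one pair of the pocket's flats. The pocket's floor is 3 mm above the bench.
- nest_ring: Nest for the bush: fixed black plate 100 x 100 mm, 3 mm thick, with a raised grey rim (4 mm wide, its top 10 mm above the bench) round the SMALL ROUND pocket, 54 mm in diameter. Origin on the bench under the pocket's centre, z up. The pocket's floor is 3 mm above the bench.
- cup_mid (a point): Bystander: empty white plastic drinking cup standing open end up, 68 mm across the rim, 85 mm high. Point on its axis 42.5 mm above the bench. To be left alone.
- jar_mid (a point): Bystander: closed amber glass jar with a black lid, 54 mm in diameter, 65 mm high. Point on its axis 32.5 mm above the bench. To be left alone.
Mind the look-alikes: they are no part of the job. Leave any blue or green look-alike of the part that bears square_block_mid alone.

How it is judged:
By the outcome, as a careful person would: the job done as asked, in the order asked, and still so for the second after the job is handed in, with the robot touching nothing.
It also fails if it takes over 115 s, if anything falls off the work surface, if the arm or the gripper's body presses on something with over 40 N, if the wrist force passes 120 N, or if a joint passes its speed limit or range.

## Working session

There is one attempt and no reset: what is moved stays moved. The work goes in short steps, Python scripts to look and compute and a tool call to move; the robot and the scene stay as the last step left them, time stands still between calls to the robot, and variables do not carry over. Pictures are saved under pics/ and viewed, about 12 in all and at most 16, crops included, and the job is handed in when it is done.

Besides the shell and the picture viewer there is one more tool, called after ">>>" as name(argument=value, ...), one argument or row to a line, values as JSON. arm_command: Moves the arm, as the interface text tells. Shifts and turns lie within -1 to 1; 1 stands for 0.1 m of shift or pi rad of turn. Its arguments: {"type":"object","properties":{"series":{"type":"string"},"squeeze":{"type":"number"}},"required":["series"]}

```bash
mkdir -p pics; python3 - <<'E'
from rig import manip,get_image,get_calibration
import cv2,numpy as np
for n in("scene","top"):
    im=get_image(n); cv2.imwrite(f"pics/{n}0.png",im[:,:,::-1]); c=get_calibration(n)
    print(n,c["fx"],c["fy"],c["cx"],c["cy"],np.round(c["cam_to_world"],4).tolist())
s=manip.get_state();print({k:np.round(v,3).tolist() for k,v in s.items()})
E
```

```text
scene 496.76503994017634 496.76503994017634 322.5425937468438 206.38884139526274 [[0.7918, 0.5087, -0.338, 0.8798], [0.6106, -0.6497, 0.4528, -0.4828], [0.0107, -0.5649, -0.8251, 0.9587], [0.0, 0.0, 0.0, 1.0]]
top 480.85323906753797 480.85323906753797 315.585626235316 195.34197557418233 [[0.0197, -0.9878, 0.1542, 0.3556], [-0.9997, -0.0212, -0.0082, 0.0098], [0.0113, -0.154, -0.988, 1.0768], [0.0, 0.0, 0.0, 1.0]]
{'clock': 0.1, 'qpos': [1.167, 0.277, 1.506, -0.0, 1.361, -0.121], 'qd': [0.001, -0.0, -0.003, 0.001, -0.001, -0.001], 'effort': [0.0, -41.77, -24.64, -0.0, 0.006, -0.0], 'position': [0.16, 0.552, 0.231], 'ee_rot': [0.7, 0.099, 0.7, -0.1], 'contact_force': [-0.589, 0.039, -0.19], 'moment': [0.034, 0.056, 0.018], 'width': 0.085}
```

View pics/top0.png

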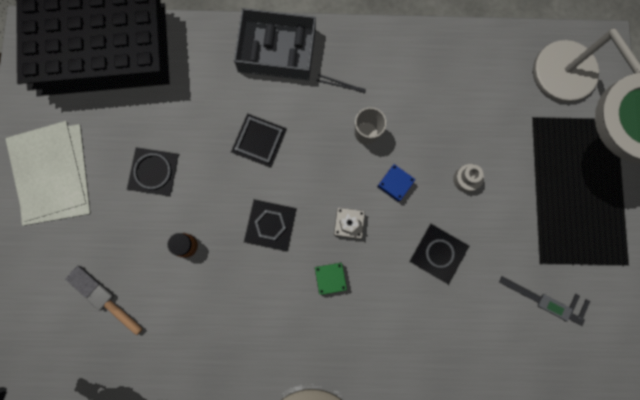

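View pics/scene0.png

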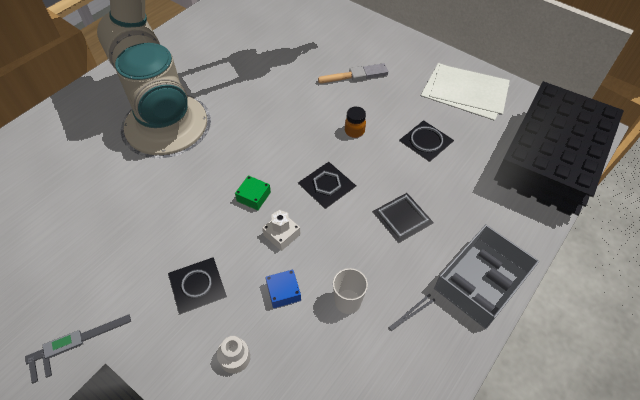

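Candidates (top view): white square block + hex at (350,223), white cap + bush at (470,178). Look-alikes are the blue block (397,183) and the green block (331,278); the white cup (370,122) and the lamp base (567,70) are also white. By the description, the two white stacks are the ones I want. Next are close crops and a measurement.

```bash
cat > h.py <<'E'
import numpy as np,cv2
from rig import get_calibration,get_image,manip
C={n:get_calibration(n) for n in("top","scene")}
def ray(n,uv,z):
    c=C[n];M=np.array(c["cam_to_world"]);uv=np.atleast_2d(np.asarray(uv,float))
    d=np.c_[(uv[:,0]-c["cx"])/c["fx"],(uv[:,1]-c["cy"])/c["fy"],np.ones(len(uv))]@M[:3,:3].T
    return (M[:3,3]+d*((z-M[2,3])/d[:,2:]))[:,:2]
def proj(n,p):
    c=C[n];M=np.array(c["cam_to_world"]);q=M[:3,:3].T@(np.asarray(p)-M[:3,3])
    return q[:2]/q[2]*c["fx"]+[c["cx"],c["cy"]]
def yaw(p,per):
    "edge-normal yaw of a polygon's min-area fit, deg"
    (c,s,a)=cv2.minAreaRect((p*1000).astype(np.float32));return np.array(c)/1000,s,a%per
E
python3 - <<'E'
from h import *
im={n:cv2.imread(f"pics/{n}0.png") for n in C}
def crop(n,u,v,r=30): return cv2.resize(im[n][max(0,v-r):v+r,max(0,u-r):u+r],(260,260),interpolation=cv2.INTER_CUBIC)
a=np.hstack([crop("top",350,223),crop("top",470,178),crop("top",440,254)])
b=np.hstack([crop("scene",282,227),crop("scene",233,354),crop("top",270,225)])
cv2.imwrite("pics/crop0.png",np.vstack([a,b]))
# nests: dark plate blob and rim inside
for n in C:
  g=cv2.cvtColor(im[n],cv2.COLOR_BGR2GRAY)
  m=(g<52).astype(np.uint8)
  cs,_=cv2.findContours(m,cv2.RETR_EXTERNAL,cv2.CHAIN_APPROX_NONE)
  for c in cs:
    A=cv2.contourArea(c)
    if 900<A<4000:
      p=ray(n,c[:,0,:],0.003);ce,s,an=yaw(p,90)
      if max(s)>125 or min(s)<80: continue
      pl=np.zeros_like(m);cv2.drawContours(pl,[c],-1,1,-1);pl=cv2.erode(pl,np.ones((3,3)))
      rim=((g>60)&(pl>0)).astype(np.uint8)
      rc,_=cv2.findContours(rim,cv2.RETR_EXTERNAL,cv2.CHAIN_APPROX_NONE)
      out=""
      if rc:
        r=max(rc,key=cv2.contourArea);q=ray(n,r[:,0,:],.010);rce,rs,ra=yaw(q,90);out=(rce.round(4),np.round(rs,1),round(ra,1))
      M=cv2.moments(c);print(n,int(M["m10"]/A),int(M["m01"]/A),"plate",ce.round(4),np.round(s,1),round(an,1),"rim",out)
E
```

```text
top 439 253 plate [ 0.3989 -0.2766] [97.8 97.1] 60.4 rim (array([ 0.3992, -0.2757]), array([57.1, 60.1]), 1.1)
top 270 225 plate [0.4541 0.1011] [97.3 96.7] 79.1 rim (array([0.4547, 0.1014]), array([68.6, 61.4]), 79.8)
scene 326 184 plate [0.4557 0.0996] [99.4 98.9] 79.4 rim (array([0.4564, 0.0996]), array([61. , 70.8]), 49.5)
```

View pics/crop0.png

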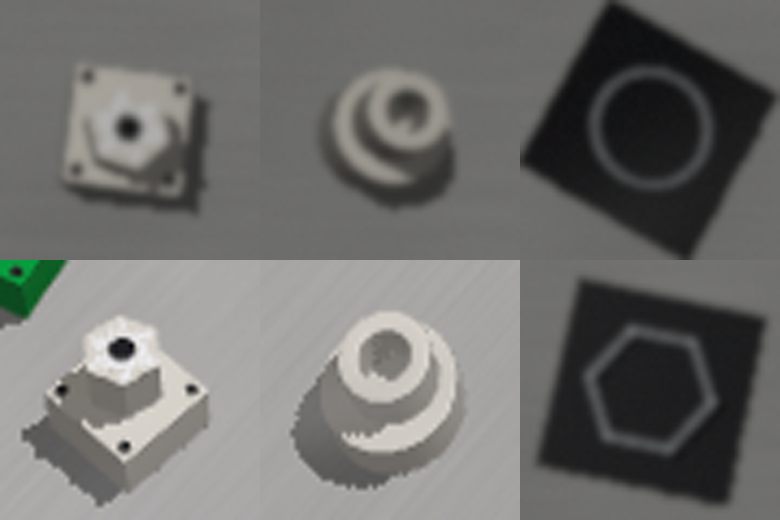

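The crops confirm the choice: white block with four holes and a hexagon with a dark hole on it, and a white disc with a tube on it. The small round nest is at (440,254) and the hexagonal nest at (270,225). Now the finer measurement.

```bash
cat >> h.py <<'E'
def hexfit(p,per=60):
    "flat-normal yaw (deg, mod per) and centre by directional widths of hull points"
    best=None
    for a in np.arange(0,per,.5):
        w=0;mid=[];D=[]
        for k in range(0,180,per):
            t=np.radians(a+k);d=np.array([np.cos(t),np.sin(t)]);x=p@d
            w+=x.max()-x.min();mid.append((x.max()+x.min())/2);D.append(d)
        if best is None or w<best[0]: best=(w,a,np.linalg.lstsq(np.array(D),np.array(mid),rcond=None)[0],w/len(D))
    return best[2].round(4),best[1],round(best[3]*1000,1)
def up(im,u,v,r,k=6):
    "enlarged grey crop and map back to pixels"
    u,v=int(u),int(v);g=cv2.cvtColor(im,cv2.COLOR_BGR2GRAY)[v-r:v+r,u-r:u+r]
    return cv2.resize(g,None,fx=k,fy=k,interpolation=cv2.INTER_CUBIC),lambda q:(np.asarray(q,float)+.5)/k-.5+[u-r,v-r]
def blobs(m,lo,hi):
    cs,_=cv2.findContours(m.astype(np.uint8),cv2.RETR_EXTERNAL,cv2.CHAIN_APPROX_NONE)
    return [c[:,0,:] for c in cs if lo<cv2.contourArea(c)<hi]
E
python3 - <<'E'
from h import *
im={n:cv2.imread(f"pics/{n}0.png") for n in C}
N={"square":(259,140),"round":(152,171),"hex":(270,225),"ring":(440,254)}
for k,uv in N.items():
  P=ray("top",uv,.003)[0]
  for n in C:
    u,v=proj(n,[*P,.003]); g,f=up(im[n],u,v,42)
    t,m=cv2.threshold(g,0,1,cv2.THRESH_BINARY_INV+cv2.THRESH_OTSU)
    m=cv2.morphologyEx(m,cv2.MORPH_CLOSE,np.ones((31,31)))
    b=[c for c in blobs(m,30000,120000) if cv2.pointPolygonTest(c.astype(np.float32),(252.,252.),False)>0]
    if not b: print(k,n,"no plate");continue
    c=b[0];print(k,n,"plate",hexfit(ray(n,f(c),.003),90),end=" ")
    pl=np.zeros_like(m);cv2.fillPoly(pl,[c],1);pl=cv2.erode(pl,np.ones((25,25)))
    t2,_=cv2.threshold(g[pl>0],0,1,cv2.THRESH_BINARY+cv2.THRESH_OTSU)
    r=[x for x in blobs((g>t2)&(pl>0),8000,90000)]
    for x in r: print("rim",hexfit(ray(n,f(x),.01),60 if k!="square" else 90),end=" ")
    print(round(t),round(t2))
# hex hole / top faces
for n,s1,s2 in(("top",(350,223),(470,178)),("scene",(282,227),(233,354))):
  g,f=up(im[n],*s1,26); print(n,"stack1 dark blobs:")
  for c in blobs(g<95 if n=="scene" else g<110,30,1500):
    q=f(c.mean(0)); print(q.round(1),cv2.contourArea(c),"z34",ray(n,q,.034).round(4),"z66",ray(n,q,.066).round(4))
  for name,(s,) in(("hex",(s1,)),("bush",(s2,))):
    g,f=up(im[n],*s,26); print(name,np.percentile(g,[50,80,90,95,99]).round())
    for th in(170,185,200,215,225):
      for c in blobs(g>th,4000,60000): print(th,hexfit(ray(n,f(c),.066)))
E
```

```text
square top plate (array([0.6489, 0.1343]), np.float64(70.0), np.float64(101.7)) rim (array([0.6492, 0.1346]), np.float64(70.0), np.float64(85.4)) 76 51
square scene plate (array([0.6502, 0.1321]), np.float64(70.0), np.float64(103.3)) rim (array([0.6511, 0.1318]), np.float64(70.0), np.float64(82.2)) 116 91
round top plate (array([0.5702, 0.3712]), np.float64(82.5), np.float64(102.2)) rim (array([0.5715, 0.3729]), np.float64(22.5), np.float64(83.7)) 79 53
round scene plate (array([0.5713, 0.3699]), np.float64(82.5), np.float64(103.5)) 106 73
hex top plate (array([0.4541, 0.1009]), np.float64(79.0), np.float64(101.1)) rim (array([0.455 , 0.1022]), np.float64(49.0), np.float64(63.8)) 72 50
hex scene plate (array([0.4558, 0.0992]), np.float64(79.0), np.float64(103.0)) rim (array([0.456 , 0.1001]), np.float64(49.0), np.float64(63.3)) 104 74
ring top plate (array([ 0.3985, -0.2766]), np.float64(60.5), np.float64(100.9)) rim (array([ 0.3987, -0.2763]), np.float64(38.5), np.float64(64.9)) 69 41
ring scene plate (array([ 0.4008, -0.2787]), np.float64(60.5), np.float64(102.0)) rim (array([ 0.40
[... 1018 characters left out ...]
] z66 [[ 0.5007 -0.0684]]
[266.  226.6] 212.0 z34 [[ 0.4362 -0.0943]] z66 [[ 0.4516 -0.1077]]
[279.7 217. ] 703.0 z34 [[ 0.4435 -0.0567]] z66 [[ 0.4586 -0.0714]]
hex [168. 171. 208. 212. 229.]
170 (array([ 0.4757, -0.082 ]), np.float64(53.0), np.float64(72.8))
185 (array([ 0.4758, -0.0833]), np.float64(51.5), np.float64(69.8))
200 (array([ 0.4776, -0.0815]), np.float64(47.0), np.float64(66.0))
215 (array([ 0.4595, -0.0715]), np.float64(43.0), np.float64(34.2))
bush [164. 167. 199. 204. 209.]
170 (array([ 0.5806, -0.344 ]), np.float64(57.5), np.float64(56.7))
185 (array([ 0.5811, -0.3439]), np.float64(56.0), np.float64(54.9))
200 (array([ 0.5818, -0.3437]), np.float64(52.5), np.float64(52.7))
```

```bash
python3 - <<'E'
from h import *
im={n:cv2.imread(f"pics/{n}0.png") for n in C}
g,f=up(im["top"],350,223,26)
for th in(162,166,170,174):
  for c in blobs(g>th,1500,60000): print(th,hexfit(ray("top",f(c),.066)))
g,f=up(im["scene"],282,227,26)
for th in(212,215,218,222):
  for c in blobs(g>th,1500,60000): print("s",th,hexfit(ray("scene",f(c),.066)))
for n,s in(("top",(472,176)),("scene",(232,350))):
  g,f=up(im[n],*s,26)
  for z,R in((.066,.020),(.034,.030)):
    c0=ray(n,s,z)[0];r=np.linalg.norm(proj(n,[c0[0],c0[1]+R,z])-proj(n,[*c0,z]))*6
    h=cv2.HoughCircles(g,cv2.HOUGH_GRADIENT,1,20,param1=80,param2=12,minRadius=int(r*.85),maxRadius=int(r*1.08))
    if h is not None:
      for x in h[0][:3]: q=f(x[:2]);print(n,z,q.round(1),x[2],round(r),ray(n,q,z).round(4))
print(ray("top",(474.4,173.2),.066),ray("scene",(231.4,346.4),.066))
E
```

```text
162 (array([ 0.4602, -0.0708]), np.float64(43.0), np.float64(33.2))
s 212 (array([ 0.4597, -0.0712]), np.float64(42.5), np.float64(34.8))
s 215 (array([ 0.4595, -0.0715]), np.float64(43.0), np.float64(34.2))
s 218 (array([ 0.4595, -0.0717]), np.float64(43.0), np.float64(33.5))
s 222 (array([ 0.4601, -0.0725]), np.float64(46.0), np.float64(32.1))
scene 0.066 [230.8 345.3] 65.4 68 [[ 0.57   -0.3393]]
scene 0.066 [232.8 350.8] 63.4 68 [[ 0.5798 -0.3444]]
scene 0.034 [230.3 350.7] 104.3 99 [[ 0.5652 -0.3421]]
scene 0.034 [231.5 353.8] 83.8 99 [[ 0.5711 -0.3451]]
scene 0.034 [231.  346.7] 89.0 99 [[ 0.5609 -0.3358]]
[[ 0.56895876 -0.33921391]] [[ 0.5721465  -0.34008452]]
```

```bash
cat >> h.py <<'E'
def plan(x,y,z,yaw=None,per=180):
    "remaining turn about tool x, then shifts (after that turn), in move units"
    s=manip.get_state();p=np.array(s["position"]);w,a,b,c=s["ee_rot"]
    R=cv2.Rodrigues(np.zeros(3))[0]
    from scipy.spatial.transform import Rotation as Ro
    R=Ro.from_quat([a,b,c,w]);M=R.as_matrix();cy=np.degrees(np.arctan2(M[1,1],M[0,1]))
    d=0 if yaw is None else (yaw-cy+per/2)%per-per/2
    # level the tool: x must be straight down
    t=np.radians(cy+d);T=np.c_[[0,0,-1],[np.cos(t),np.sin(t),0],[np.sin(t),-np.cos(t),0]];T[:,2]=np.cross(T[:,0],T[:,1])
    rv=(R.inv()*Ro.from_matrix(T)).as_rotvec()/np.pi
    sh=T.T@(np.array([x,y,z])-p)/.1
    print("t",round(s["clock"],2),"p",p.round(4),"yaw",round(cy,1),"w",round(s["width"],4),"F",np.round(s["contact_force"],1),"q1,q6",np.round([s["qpos"][0],s["qpos"][5]],2))
    print("  turn",rv.round(4),"dyaw",round(d,1),"then shift",sh.round(3))
E
python3 -c "
from h import *
plan(.459,-.0713,.15,43,60)"
```

```text
t 0.1 p [0.1603 0.5517 0.2305] yaw 73.8 w 0.085 F [-0.6  0.  -0.2] q1,q6 [ 1.17 -0.12]
  turn [-0.1623 -0.0002  0.0005] dyaw 29.2 then shift [ 0.805 -6.743  1.509]
```

>>> arm_command(
  series="0 0 0 0.0342 0 0 1;0 0 0 0.0342 0 0 1;0 0 0 0.0342 0 0 1;0 0 0 0.0342 0 0 1;0 0 0 0.0342 0 0 1;0 -0.1 0.3 0 0 0 1;0 -0.1 0.3 0 0 0 1;0 -0.1 0.3 0 0 0 1;0 -0.1 0.3 0 0 0 1;0 -0.1 0.3 0 0 0 1;0 -0.1 0.3 0 0 0 1;0 -0.1 0.3 0 0 0 1",
  squeeze=30,
)

```text
clock: 1.1
position: [0.2526, 0.3492, 0.231]
ee_rot: [0.649, 0.281, 0.649, -0.282]
contact_force: [-0.0, -0.2, -0.0]
width: 0.0855
```

>>> arm_command(
  series="0 -0.1 0.35 0 0 0 1;0 -0.1 0.35 0 0 0 1;0 -0.1 0.35 0 0 0 1;0 -0.1 0.35 0 0 0 1;0 -0.1 0.35 0 0 0 1;0 -0.1 0.35 0 0 0 1;0 -0.1 0.35 0 0 0 1;0 -0.1 0.35 0 0 0 1;0 -0.1 0.35 0 0 0 1;0 -0.1 0.35 0 0 0 1;0 -0.1 0.3 0 0 0 1;0 0 0 0 0 0 1",
)

```text
clock: 2.1
position: [0.4341, -0.007, 0.231]
ee_rot: [0.649, 0.283, 0.647, -0.284]
contact_force: [0.5, -0.8, 1.2]
width: 0.0853
```

```bash
python3 -c "
from h import *
plan(.459,-.0713,.12,43,60)"
```

```text
t 2.1 p [ 0.4341 -0.007   0.231 ] yaw 42.7 w 0.0853 F [ 0.5 -0.8  1.2] q1,q6 [-0.17 -0.92]
  turn [-0.0015  0.0012  0.0003] dyaw 0.3 then shift [ 1.11  -0.257  0.64 ]
```

>>> arm_command(
  series="0 -0.13 0.32 0 0 0 1;0 -0.127 0.32 0 0 0 1;0.35 0 0 0 0 0 1;0.35 0 0 0 0 0 1;0.3 0 0 0 0 0 1;0 0 0 0 0 0 1;0 0 0 0 0 0 1",
)

```text
clock: 2.68
position: [0.4549, -0.0655, 0.1303]
ee_rot: [0.647, 0.282, 0.65, -0.282]
contact_force: [0.7, 0.8, -0.6]
width: 0.0853
```

```bash
python3 -c "
from h import *
plan(.459,-.0713,.042,43,60)"
```

```text
t 2.68 p [ 0.4549 -0.0655  0.1303] yaw 43.0 w 0.0853 F [ 0.7  0.8 -0.6] q1,q6 [-0.29 -1.05]
  turn [ 0.0001 -0.0013  0.0006] dyaw -0.0 then shift [ 0.883 -0.009  0.071]
```

>>> arm_command(
  series="0.3 0 0.07 0 0 0 1;0.3 0 0 0 0 0 1;0.2 0 0 0 0 0 1;0.08 0 0 0 0 0 1;0 0 0 0 0 0 1;0 0 0 0 0 0 1",
)

```text
clock: 3.18
position: [0.4626, -0.0716, 0.0448]
ee_rot: [0.65, 0.282, 0.648, -0.282]
contact_force: [-0.1, -0.2, 1.5]
width: 0.0855
```

```bash
python3 -c "
from h import *
plan(.459,-.0713,.042,43,60)
cv2.imwrite('pics/g1.png',cv2.resize(np.hstack([get_image('scene')[187:267,232:332,::-1],get_image('top')[183:263,300:400,::-1]]),None,fx=4,fy=4))"
```

```text
t 3.18 p [ 0.4626 -0.0716  0.0448] yaw 43.0 w 0.0855 F [-0.1 -0.2  1.5] q1,q6 [-0.3  -1.05]
  turn [ 0.0002  0.0008 -0.0005] dyaw -0.0 then shift [ 0.028 -0.024 -0.026]
```

View pics/g1.png

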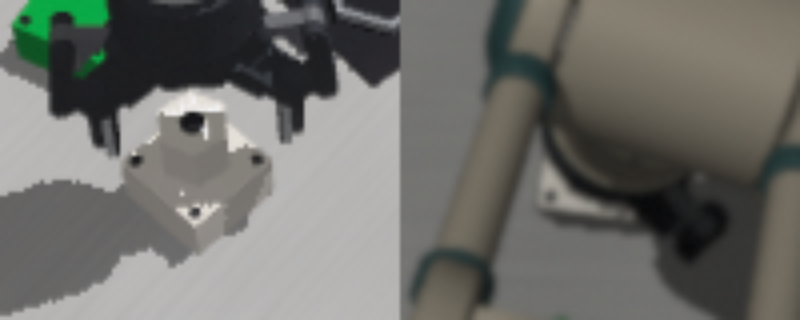

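The gripper straddles the hex (dark hole at about (190,122) in the left crop), with both fingers clear of the block. Shift slightly, then close.

>>> arm_command(
  series="0.02 -0.02 -0.02 0 0 0 1;0 0 0 0 0 0 0.4;0 0 0 0 0 0 0.2;0 0 0 0 0 0 0;0 0 0 0 0 0 -0.2;0 0 0 0 0 0 -0.3;0 0 0 0 0 0 -1;0 0 0 0 0 0 -1;0 0 0 0 0 0 -1;0 0 0 0 0 0 -1",
)

```text
clock: 4.12
position: [0.4585, -0.0714, 0.0416]
ee_rot: [0.649, 0.282, 0.648, -0.282]
contact_force: [-0.5, -0.4, 5.4]
width: 0.0351
```

>>> arm_command(
  series="-0.1 0 0 0 0 0 -1;-0.2 0 0 0 0 0 -1;-0.3 0 0 0 0 0 -1;-0.3 0 0 0 0 0 -1;-0.3 0 0 0 0 0 -1;0 0 0 0 0 0 -1",
)

```text
clock: 4.62
position: [0.4618, -0.0724, 0.1663]
ee_rot: [0.652, 0.282, 0.645, -0.281]
contact_force: [0.9, -0.4, -0.9]
width: 0.0352
```

```bash
python3 -c "
from h import *
plan(.4553,.1007,.12,49,60)
cv2.imwrite('pics/g2.png',cv2.resize(get_image('scene')[130:280,180:380,::-1],None,fx=3,fy=3))"
```

```text
t 4.62 p [ 0.4618 -0.0724  0.1663] yaw 43.0 w 0.0352 F [ 0.9 -0.4 -0.9] q1,q6 [-0.3  -1.06]
  turn [-0.0332  0.003  -0.0016] dyaw 6.0 then shift [ 0.463  1.264 -1.184]
```

View pics/g2.png

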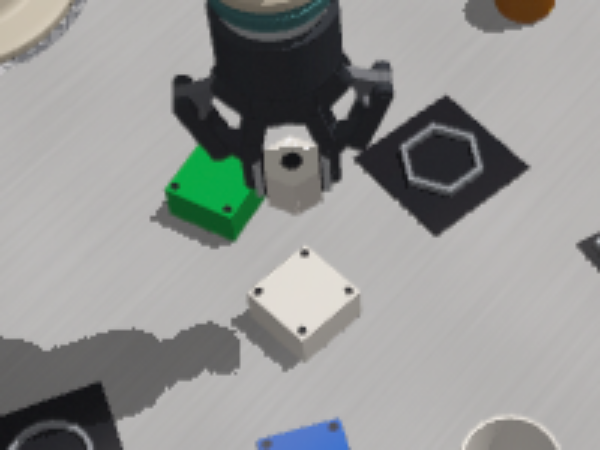

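The hex is held upright in the gripper and the block stands undisturbed at about (302,300) in the crop.

>>> arm_command(
  series="0 0 0 -0.0332 0 0 -1;0 0.21 -0.2 0 0 0 -1;0 0.21 -0.2 0 0 0 -1;0 0.21 -0.2 0 0 0 -1;0 0.21 -0.2 0 0 0 -1;0 0.21 -0.2 0 0 0 -1;0.2 0.21 -0.18 0 0 0 -1;0.26 0 0 0 0 0 -1;0.2 0 0 0 0 0 -1;0 0 0 0 0 0 -1;0 0 0 0 0 0 -1;0 0 0 0 0 0 -1",
)

```text
clock: 5.67
position: [0.452, 0.101, 0.0953]
ee_rot: [0.662, 0.248, 0.662, -0.248]
contact_force: [0.1, 0.4, -0.2]
width: 0.0357
```

```bash
python3 -c "
from h import *
plan(.4553,.1007,.012,49,60)"
```

```text
t 5.67 p [0.452  0.101  0.0953] yaw 49.0 w 0.0357 F [ 0.1  0.4 -0.2] q1,q6 [ 0.07 -0.79]
  turn [-0.0002 -0.0001  0.    ] dyaw 0.0 then shift [0.833 0.019 0.027]
```

>>> arm_command(
  series="0.3 0.02 0.027 0 0 0 -1;0.3 0 0 0 0 0 -1;0.15 0 0 0 0 0 -1;0 0 0 0 0 0 -1;0 0 0 0 0 0 -1",
)

```text
clock: 6.08
position: [0.4558, 0.1006, 0.0208]
ee_rot: [0.662, 0.248, 0.662, -0.248]
contact_force: [0.6, 0.1, -0.6]
width: 0.0355
```

```bash
python3 -c "
from h import *
for i in range(3): plan(.4553,.1007,.012,49,60);a=get_image('scene')
cv2.imwrite('pics/g3.png',cv2.resize(a[140:230,270:390,::-1],None,fx=5,fy=5))"
```

```text
t 6.08 p [0.4558 0.1006 0.0208] yaw 48.9 w 0.0355 F [ 0.6  0.1 -0.6] q1,q6 [ 0.07 -0.79]
  turn [-0.0003  0.0001 -0.0001] dyaw 0.1 then shift [ 0.088 -0.002 -0.004]
t 6.13 p [0.4566 0.1007 0.0215] yaw 49.0 w 0.0359 F [-0.1  0.4 -1.6] q1,q6 [ 0.07 -0.79]
  turn [-0.0003  0.0006 -0.0006] dyaw 0.0 then shift [ 0.095 -0.009 -0.01 ]
t 6.18 p [0.4569 0.1008 0.0219] yaw 49.0 w 0.0359 F [-0.7 -0.4 -1.3] q1,q6 [ 0.07 -0.79]
  turn [-0.0002  0.0008 -0.0008] dyaw 0.0 then shift [ 0.099 -0.012 -0.011]
```

View pics/g3.png

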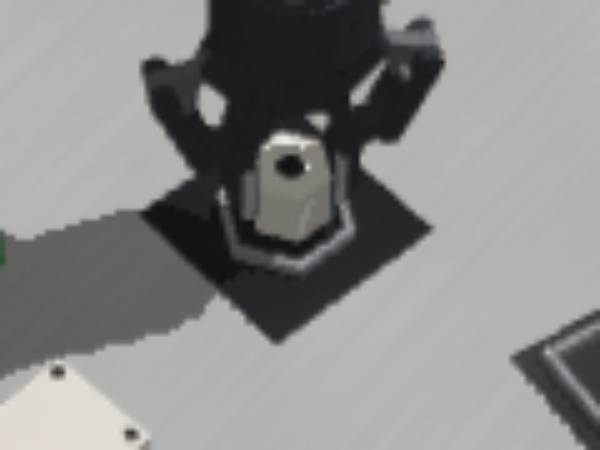

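The hex is aligned over the hexagonal pocket and centred in it, so I'll lower it gently.

>>> arm_command(
  series="0.04 0 0 0 0 0 -1;0.03 0 0 0 0 0 -1;0.02 0 0 0 0 0 -1;0 0 0 0 0 0 -1;0 0 0 0 0 0 -1;0 0 0 0 0 0 -1",
)

```text
clock: 6.73
position: [0.4552, 0.101, 0.0113]
ee_rot: [0.662, 0.248, 0.662, -0.248]
contact_force: [-0.2, 0.3, -0.1]
width: 0.0356
```

>>> arm_command(
  series="0.01 0 0 0 0 0 -1;0 0 0 0 0 0 -1;0 0 0 0 0 0 -1",
)

```text
clock: 6.98
position: [0.4554, 0.101, 0.0106]
ee_rot: [0.662, 0.248, 0.662, -0.248]
contact_force: [-1.1, 0.1, 3.6]
width: 0.0358
```

>>> arm_command(
  series="0 0 0 0 0 0 -0.05;0 0 0 0 0 0 0.1;0 0 0 0 0 0 0.3;0 0 0 0 0 0 0.5;0 0 0 0 0 0 0.5;-0.2 0 0 0 0 0 0.6;-0.3 0 0 0 0 0 1;-0.4 0 0 0 0 0 1;-0.4 0 0 0 0 0 1;-0.3 0 0 0 0 0 1;0 0 0 0 0 0 1",
)

```text
clock: 7.9
position: [0.4595, 0.1013, 0.1766]
ee_rot: [0.667, 0.25, 0.658, -0.246]
contact_force: [1.2, 0.7, 0.6]
width: 0.0854
```

```bash
python3 -c "
from h import *
plan(.5705,-.3397,.16,20)
plan(.5705,-.3397,.16,-60)"
```

```text
t 7.9 p [0.4595 0.1013 0.1766] yaw 49.0 w 0.0854 F [1.2 0.7 0.6] q1,q6 [ 0.07 -0.79]
  turn [ 0.1611  0.0022 -0.0037] dyaw -29.0 then shift [ 0.166 -0.465  4.524]
t 7.9 p [0.4595 0.1013 0.1766] yaw 49.0 w 0.0854 F [1.2 0.7 0.6] q1,q6 [ 0.07 -0.79]
  turn [-0.3944  0.0045 -0.0008] dyaw 71.0 then shift [ 0.166 -4.374 -1.244]
```

>>> arm_command(
  series="0 -0.2 0.287 0 0 0 1;0 -0.2 0.287 0 0 0 1;0 -0.2 0.287 0 0 0 1;0 -0.2 0.287 0 0 0 1;0 -0.2 0.287 0 0 0 1;0 -0.2 0.287 0 0 0 1;0 -0.2 0.287 0 0 0 1;0 -0.2 0.287 0 0 0 1;0 -0.2 0.287 0 0 0 1;0 -0.2 0.287 0 0 0 1;0 -0.2 0.287 0 0 0 1;0 -0.2 0.287 0 0 0 1",
)

```text
clock: 8.9
position: [0.5574, -0.3077, 0.1693]
ee_rot: [0.662, 0.248, 0.663, -0.248]
contact_force: [1.6, 0.5, 0.8]
width: 0.0854
```

>>> arm_command(
  series="0 -0.2 0.28 0 0 0 1;0.1 0 0 0 0 0 1;0 0 0 0 0 0 1;0 0 0 0 0 0 1;0 0 0 0 0 0 1",
)

```text
clock: 9.32
position: [0.5651, -0.3381, 0.1598]
ee_rot: [0.662, 0.248, 0.663, -0.247]
contact_force: [0.1, 0.4, 0.0]
width: 0.0854
```

```bash
python3 -c "
from h import *
plan(.5705,-.3397,.1)
a=get_image('scene');cv2.imwrite('pics/s4.png',a[:,:,::-1]);
cv2.imwrite('pics/g4.png',cv2.resize(np.hstack([a[300:400,180:290,::-1],a[135:235,270:380,::-1]]),None,fx=3.5,fy=3.5))"
```

```text
t 9.32 p [ 0.5651 -0.3381  0.1598] yaw 49.0 w 0.0854 F [0.1 0.4 0. ] q1,q6 [-0.65 -1.5 ]
  turn [ 0.     -0.0007 -0.0001] dyaw 0 then shift [0.598 0.024 0.051]
```

View pics/g4.png

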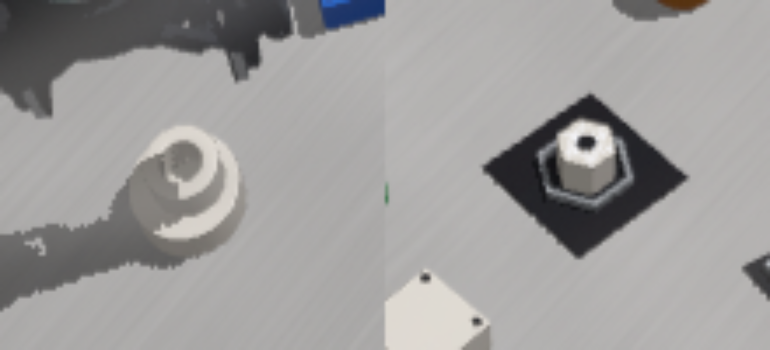

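The hex sits flat inside its pocket. The bush ring is centred at about (183,162) in the crop, which agrees with the estimate.

>>> arm_command(
  series="0.3 0.025 0.055 0 0 0 1;0.3 0 0 0 0 0 1;0.1 0 0 0 0 0 1;0 0 0 0 0 0 1;0 0 0 0 0 0 1",
)

```text
clock: 9.78
position: [0.5715, -0.3406, 0.0908]
ee_rot: [0.662, 0.247, 0.663, -0.247]
contact_force: [0.5, -0.2, 0.5]
width: 0.0855
```

```bash
python3 -c "
from h import *
plan(.571,-.3395,.043)
a=get_image('scene')
cv2.imwrite('pics/g5.png',cv2.resize(a[300:400,180:290,::-1],None,fx=5,fy=5))"
```

```text
t 9.78 p [ 0.5715 -0.3406  0.0908] yaw 49.0 w 0.0855 F [ 0.5 -0.2  0.5] q1,q6 [-0.64 -1.5 ]
  turn [ 0.     -0.0001 -0.    ] dyaw 0 then shift [ 0.478  0.005 -0.011]
```

View pics/g5.png

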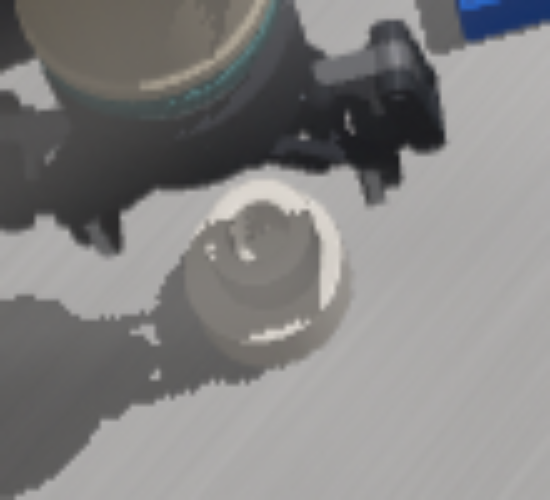

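```bash
python3 -c "
from h import *
f=lambda p:((proj('scene',p)-[180,300])*5).round()
for s in(-1,1): print(f([.5715+s*.0495*.656,-.3406+s*.0495*.755,.104]))
print('mid',f([.5715,-.3406,.104]),'bush top',f([.571,-.3395,.066]))"
```

```text
[ 97. 223.]
[380. 170.]
mid [239. 196.] bush top [256. 229.]
```

>>> arm_command(
  series="0.25 0 0 0 0 0 1;0.15 0 0 0 0 0 1;0.07 0 0 0 0 0 1;0 0 0 0 0 0 1;0 0 0 0 0 0 0.4;0 0 0 0 0 0 0.2;0 0 0 0 0 0 0.1;0 0 0 0 0 0 0;0 0 0 0 0 0 -0.1;0 0 0 0 0 0 -1;0 0 0 0 0 0 -1;0 0 0 0 0 0 -1",
)

```text
clock: 10.83
position: [0.572, -0.3417, 0.0446]
ee_rot: [0.663, 0.247, 0.662, -0.248]
contact_force: [-0.3, 0.4, 6.0]
width: 0.0384
```

>>> arm_command(
  series="0 0 0 0 0 0 -1;-0.1 0 0 0 0 0 -1;-0.2 0 0 0 0 0 -1;-0.3 0 0 0 0 0 -1;-0.3 0 0 0 0 0 -1;-0.3 0 0 0 0 0 -1;0 0 0 0 0 0 -1;0 0 0 0 0 0 -1",
)

```text
clock: 11.5
position: [0.5724, -0.3421, 0.166]
ee_rot: [0.664, 0.247, 0.661, -0.248]
contact_force: [-0.1, 0.7, -0.6]
width: 0.0385
```

```bash
python3 -c "
from h import *
plan(.4,-.2775,.1)
a=get_image('scene');cv2.imwrite('pics/s6.png',a[:,:,::-1])
cv2.imwrite('pics/g6.png',cv2.resize(a[250:400,130:330,::-1],None,fx=3,fy=3))"
```

```text
t 11.5 p [ 0.5724 -0.3421  0.166 ] yaw 49.0 w 0.0385 F [-0.1  0.7 -0.6] q1,q6 [-0.64 -1.5 ]
  turn [-0.      0.0015 -0.0001] dyaw 0 then shift [ 0.66  -0.644 -1.725]
```

View pics/g6.png

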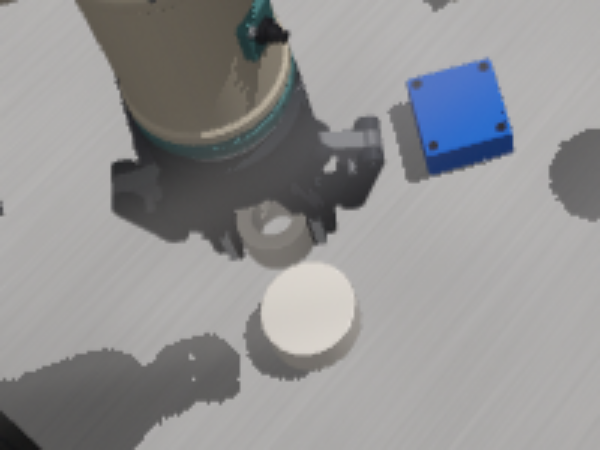

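The bush is held and the cap has not moved, at (308,310) in the crop. Now I'll measure the cap and block for later, and carry the bush to its nest.

```bash
python3 - <<'E'
from h import *
a=cv2.imread("pics/s6.png");g,f=up(a,233,353,26)
for th in(185,195,200):
  for c in blobs(g>th,5000,60000): print(th,hexfit(ray("scene",f(c),.034)))
a=get_image("top")[:,:,::-1].copy();cv2.imwrite("pics/t6.png",a);g,f=up(a,470,178,26)
for th in(125,135):
  for c in blobs(g>th,5000,60000): print("t",th,hexfit(ray("top",f(c),.034)))
g,f=up(a,350,223,26)
for th in(125,135):
  for c in blobs(g>th,5000,60000): print("sq",th,hexfit(ray("top",f(c),.034),90))
for c in blobs(g<125,30,400): print(ray("top",f(c.mean(0)),.034).round(4))
E
```

```text
185 (array([ 0.5698, -0.3415]), np.float64(37.5), np.float64(58.4))
195 (array([ 0.5698, -0.3414]), np.float64(6.0), np.float64(57.7))
200 (array([ 0.5699, -0.3415]), np.float64(7.5), np.float64(57.2))
t 125 (array([ 0.5687, -0.3403]), np.float64(1.5), np.float64(58.6))
t 135 (array([ 0.5686, -0.3403]), np.float64(1.5), np.float64(56.9))
sq 125 (array([ 0.4717, -0.0735]), np.float64(83.0), np.float64(50.5))
sq 135 (array([ 0.4776, -0.0788]), np.float64(61.0), np.float64(48.0))
```

>>> arm_command(
  series="0 -0.1 -0.27 0 0 0 -1;0 -0.11 -0.29 0 0 0 -1;0 -0.11 -0.29 0 0 0 -1;0 -0.11 -0.29 0 0 0 -1;0.2 -0.11 -0.29 0 0 0 -1;0.2 -0.1 -0.29 0 0 0 -1;0.2 0 0 0 0 0 -1;0 0 0 0 0 0 -1;0 0 0 0 0 0 -1;0 0 0 0 0 0 -1",
)

```text
clock: 12.43
position: [0.4008, -0.2777, 0.1036]
ee_rot: [0.663, 0.248, 0.662, -0.248]
contact_force: [0.1, -0.8, -0.6]
width: 0.0387
```

```bash
python3 -c "
from h import *
plan(.4,-.2775,.0135)"
```

```text
t 12.43 p [ 0.4008 -0.2777  0.1036] yaw 49.0 w 0.0387 F [ 0.1 -0.8 -0.6] q1,q6 [-0.75 -1.6 ]
  turn [-0.      0.0004 -0.    ] dyaw 0 then shift [ 0.901 -0.003 -0.007]
```

>>> arm_command(
  series="0.3 0 0 0 0 0 -1;0.3 0 0 0 0 0 -1;0.15 0 0 0 0 0 -1;0.08 0 0 0 0 0 -1;0 0 0 0 0 0 -1;0 0 0 0 0 0 -1;0.03 0 0 0 0 0 -1;0 0 0 0 0 0 -1;0 0 0 0 0 0 -1",
)

```text
clock: 13.18
position: [0.4002, -0.2773, 0.0181]
ee_rot: [0.663, 0.247, 0.662, -0.248]
contact_force: [-0.6, -0.3, -0.3]
width: 0.0389
```

```bash
python3 -c "
from h import *
plan(.4,-.2775,.0135)
a=get_image('scene')
cv2.imwrite('pics/g7.png',cv2.resize(a[230:330,140:260,::-1],None,fx=5,fy=5))"
```

```text
t 13.18 p [ 0.4002 -0.2773  0.0181] yaw 49.0 w 0.0389 F [-0.6 -0.3 -0.3] q1,q6 [-0.75 -1.6 ]
  turn [-0.      0.0006 -0.    ] dyaw 0 then shift [ 0.046 -0.003  0.   ]
```

View pics/g7.png

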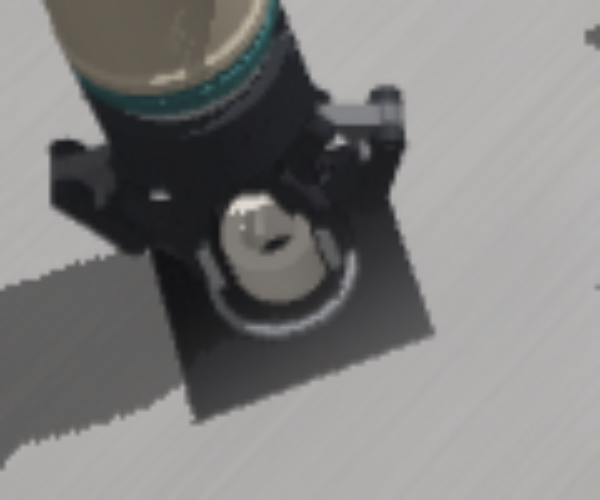

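The bush is inside the ring with room all round.

>>> arm_command(
  series="0.03 0 0 0 0 0 -1;0.015 0 0 0 0 0 -1;0 0 0 0 0 0 -1;0 0 0 0 0 0 -1;0 0 0 0 0 0 -1",
)

```text
clock: 13.65
position: [0.3999, -0.277, 0.0135]
ee_rot: [0.663, 0.248, 0.662, -0.248]
contact_force: [-1.6, 1.0, 4.7]
width: 0.0386
```

>>> arm_command(
  series="0 0 0 0 0 0 0;0 0 0 0 0 0 0.1;0 0 0 0 0 0 0.3;0 0 0 0 0 0 0.5;0 0 0 0 0 0 0.5;-0.2 0 0 0 0 0 0.6;-0.3 0 0 0 0 0 1;-0.4 0 0 0 0 0 1;-0.3 0 0 0 0 0 1;0 0 0 0 0 0 1;0 0 0 0 0 0 1",
)

```text
clock: 14.57
position: [0.4006, -0.2777, 0.1346]
ee_rot: [0.664, 0.247, 0.661, -0.248]
contact_force: [0.2, 0.0, -0.9]
width: 0.0857
```

```bash
python3 -c "
from h import *
plan(.5693,-.341,.08)"
```

```text
t 14.57 p [ 0.4006 -0.2777  0.1346] yaw 49.0 w 0.0857 F [ 0.2  0.  -0.9] q1,q6 [-0.75 -1.6 ]
  turn [0.     0.0015 0.    ] dyaw 0 then shift [0.546 0.629 1.688]
```

>>> arm_command(
  series="0 0.105 0.28 0 0 0 1;0 0.105 0.28 0 0 0 1;0 0.105 0.28 0 0 0 1;0 0.105 0.28 0 0 0 1;0 0.105 0.28 0 0 0 1;0 0.105 0.28 0 0 0 1;0.25 0 0 0 0 0 1;0.25 0 0 0 0 0 1;0 0 0 0 0 0 1;0 0 0 0 0 0 1;0 0 0 0 0 0 1",
)

```text
clock: 15.48
position: [0.5675, -0.3394, 0.0825]
ee_rot: [0.662, 0.248, 0.663, -0.248]
contact_force: [0.7, -0.7, 0.1]
width: 0.0854
```

```bash
python3 -c "
from h import *
plan(.5693,-.341,.006)
f=lambda p:((proj('scene',p)-[130,230])*3.5).round()
a=get_image('scene')
cv2.imwrite('pics/g8.png',cv2.resize(a[230:400,130:330,::-1],None,fx=3.5,fy=3.5))"
```

```text
t 15.48 p [ 0.5675 -0.3394  0.0825] yaw 49.0 w 0.0854 F [ 0.7 -0.7  0.1] q1,q6 [-0.64 -1.5 ]
  turn [ 0.     -0.0003 -0.    ] dyaw 0 then shift [ 0.765 -0.     0.024]
```

View pics/g8.png

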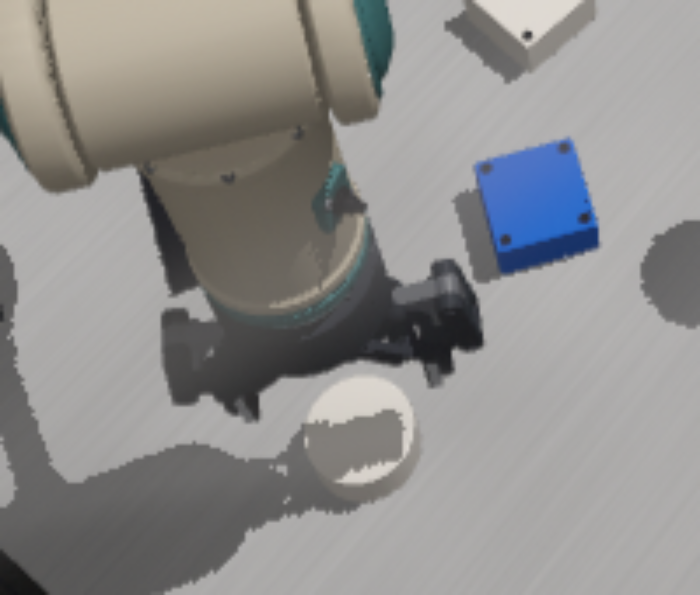

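The jaws straddle the cap and are clear of the blue block.

>>> arm_command(
  series="0.3 0 0.024 0 0 0 1;0.25 0 0 0 0 0 1;0.15 0 0 0 0 0 1;0.06 0 0 0 0 0 1;0 0 0 0 0 0 1;0 0 0 0 0 0 1;0 0 0 0 0 0 0.7;0 0 0 0 0 0 0.5;0 0 0 0 0 0 -1;0 0 0 0 0 0 -1;0 0 0 0 0 0 -1;0 0 0 0 0 0 -1",
  squeeze=45,
)

```text
clock: 16.53
position: [0.5705, -0.3419, 0.0088]
ee_rot: [0.663, 0.247, 0.661, -0.248]
contact_force: [-0.0, -0.1, 5.9]
width: 0.0586
```

>>> arm_command(
  series="0 0 0 0 0 0 -1;0 0 0 0 0 0 -1;-0.1 0 0 0 0 0 -1;-0.2 0 0 0 0 0 -1;-0.3 0 0 0 0 0 -1;-0.3 0 0 0 0 0 -1;-0.3 0 0 0 0 0 -1;-0.3 0 0 0 0 0 -1;0 0 0 0 0 0 -1;0 0 0 0 0 0 -1",
)

```text
clock: 17.37
position: [0.5705, -0.3417, 0.1596]
ee_rot: [0.664, 0.247, 0.661, -0.248]
contact_force: [-0.2, -0.3, -1.1]
width: 0.0581
```

```bash
python3 -c "
from h import *
plan(.571,.371,.15)
a=get_image('scene')
cv2.imwrite('pics/g9.png',cv2.resize(a[230:400,130:330,::-1],None,fx=3.5,fy=3.5))"
```

```text
t 17.37 p [ 0.5705 -0.3417  0.1596] yaw 49.0 w 0.0581 F [-0.2 -0.3 -1.1] q1,q6 [-0.64 -1.5 ]
  turn [-0.      0.0016 -0.0002] dyaw 0 then shift [ 0.096  5.382 -4.672]
```

View pics/g9.png

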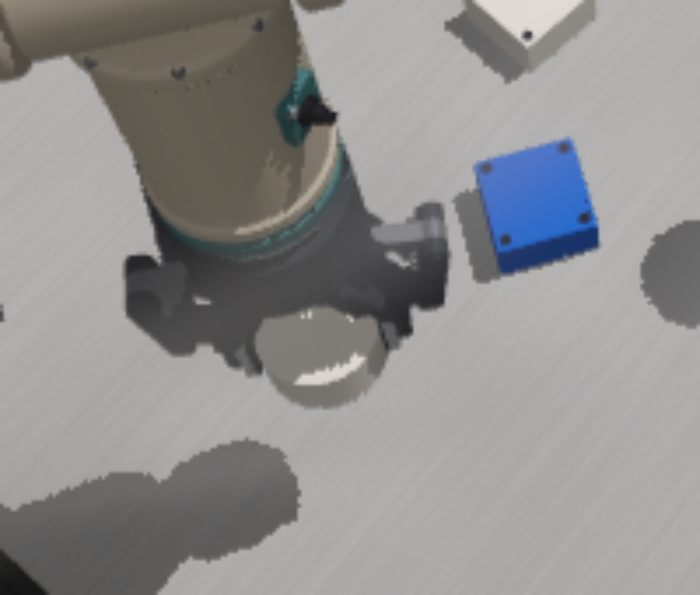

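The cap is held level. Carry it to the large round nest.

>>> arm_command(
  series="-0.1 0.12 -0.1 0 0 0 -1;-0.1 0.24 -0.21 0 0 0 -1;0 0.24 -0.21 0 0 0 -1;0 0.24 -0.21 0 0 0 -1;0 0.24 -0.21 0 0 0 -1;0 0.24 -0.21 0 0 0 -1;0 0.24 -0.21 0 0 0 -1;0 0.24 -0.21 0 0 0 -1;0 0.24 -0.21 0 0 0 -1;0 0.24 -0.21 0 0 0 -1;0 0.24 -0.21 0 0 0 -1;0 0.24 -0.21 0 0 0 -1",
)

```text
clock: 18.42
position: [0.5667, 0.0278, 0.1754]
ee_rot: [0.661, 0.247, 0.664, -0.248]
contact_force: [1.2, -0.1, -1.9]
width: 0.0585
```

>>> arm_command(
  series="0 0.24 -0.21 0 0 0 -1;0 0.24 -0.21 0 0 0 -1;0 0.24 -0.21 0 0 0 -1;0 0.24 -0.21 0 0 0 -1;0 0.24 -0.21 0 0 0 -1;0 0.24 -0.21 0 0 0 -1;0 0.24 -0.21 0 0 0 -1;0 0.24 -0.21 0 0 0 -1;0 0.24 -0.21 0 0 0 -1;0 0.24 -0.21 0 0 0 -1;0 0.12 -0.1 0 0 0 -1;0 0 0 0 0 0 -1",
)

```text
clock: 19.42
position: [0.5662, 0.3637, 0.175]
ee_rot: [0.662, 0.246, 0.664, -0.247]
contact_force: [-0.2, -0.2, -2.0]
width: 0.0582
```

```bash
python3 -c "
from h import *
plan(.571,.371,.06)"
```

```text
t 19.42 p [0.5662 0.3637 0.175 ] yaw 49.2 w 0.0582 F [-0.2 -0.2 -2. ] q1,q6 [ 0.47 -0.39]
  turn [-0.     -0.0009  0.0005] dyaw 0 then shift [ 1.15   0.087 -0.011]
```

>>> arm_command(
  series="0.3 0.08 -0.01 0 0 0 -1;0.3 0 0 0 0 0 -1;0.3 0 0 0 0 0 -1;0.2 0 0 0 0 0 -1;0 0 0 0 0 0 -1;0 0 0 0 0 0 -1;0 0 0 0 0 0 -1",
)

```text
clock: 20.0
position: [0.5733, 0.3663, 0.0679]
ee_rot: [0.663, 0.248, 0.662, -0.248]
contact_force: [0.3, 1.0, -1.1]
width: 0.0582
```

```bash
python3 -c "
from h import *
plan(.571,.371,.012)
plan(.571,.371,.012)"
```

```text
t 20.0 p [0.5733 0.3663 0.0679] yaw 49.0 w 0.0582 F [ 0.3  1.  -1.1] q1,q6 [ 0.47 -0.39]
  turn [-0.      0.0002 -0.0004] dyaw 0 then shift [ 0.559  0.021 -0.048]
t 20.0 p [0.5733 0.3663 0.0679] yaw 49.0 w 0.0582 F [ 0.3  1.  -1.1] q1,q6 [ 0.47 -0.39]
  turn [-0.      0.0002 -0.0004] dyaw 0 then shift [ 0.559  0.021 -0.048]
```

>>> arm_command(
  series="0.2 0.02 -0.048 0 0 0 -1;0.15 0 0 0 0 0 -1;0.08 0 0 0 0 0 -1;0 0 0 0 0 0 -1;0 0 0 0 0 0 -1;0 0 0 0 0 0 -1",
)

```text
clock: 20.5
position: [0.5714, 0.3716, 0.0255]
ee_rot: [0.663, 0.249, 0.662, -0.247]
contact_force: [-0.8, -0.0, -0.2]
width: 0.0582
```

```bash
python3 -c "
from h import *
plan(.571,.371,.012)
a=get_image('scene')
cv2.imwrite('pics/g10.png',cv2.resize(a[90:190,370:490,::-1],None,fx=5,fy=5))"
```

```text
t 20.5 p [0.5714 0.3716 0.0255] yaw 49.0 w 0.0582 F [-0.8 -0.  -0.2] q1,q6 [ 0.47 -0.38]
  turn [-0.      0.0004 -0.0009] dyaw 0 then shift [ 0.135 -0.008  0.001]
```

View pics/g10.png

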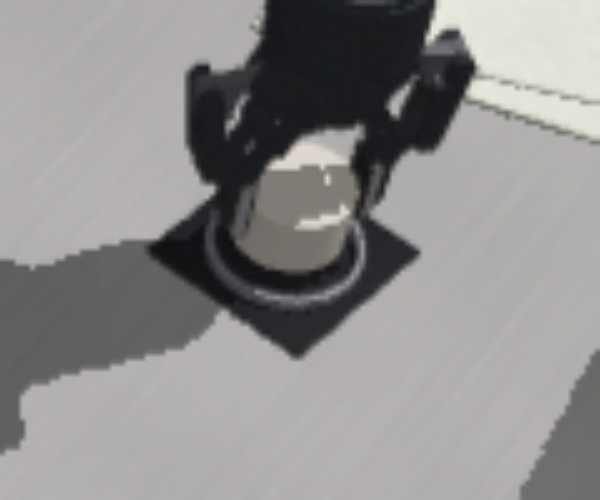

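The cap hangs above the round pocket, perhaps 3 mm towards the camera. I'll trim that by 2 mm and lower.

>>> arm_command(
  series="0.05 0 -0.02 0 0 0 -1;0.05 0 0 0 0 0 -1;0.02 0 0 0 0 0 -1;0 0 0 0 0 0 -1;0 0 0 0 0 0 -1;0 0 0 0 0 0 -1",
)

```text
clock: 21.05
position: [0.5684, 0.3726, 0.0118]
ee_rot: [0.662, 0.248, 0.663, -0.248]
contact_force: [-2.1, 0.4, 1.3]
width: 0.0583
```

>>> arm_command(
  series="0.01 0 0 0 0 0 -1;0 0 0 0 0 0 -1;0 0 0 0 0 0 -1",
)

```text
clock: 21.3
position: [0.5684, 0.3726, 0.0118]
ee_rot: [0.662, 0.248, 0.662, -0.248]
contact_force: [-2.5, -0.2, 5.8]
width: 0.0582
```

>>> arm_command(
  series="0 0 0 0 0 0 0.45;0 0 0 0 0 0 0.6;0 0 0 0 0 0 0.8;0 0 0 0 0 0 1;0 0 0 0 0 0 1;0 0 0 0 0 0 1;-0.2 0 0 0 0 0 1;-0.3 0 0 0 0 0 1;-0.4 0 0 0 0 0 1;-0.4 0 0 0 0 0 1;-0.2 0 0 0 0 0 1;0 0 0 0 0 0 1",
)

```text
clock: 22.3
position: [0.572, 0.3742, 0.1677]
ee_rot: [0.665, 0.251, 0.659, -0.244]
contact_force: [0.4, -0.3, 0.5]
width: 0.0855
```

```bash
python3 - <<'E'
from h import *
a=get_image('scene')[:,:,::-1].copy();cv2.imwrite("pics/s11.png",a)
t=get_image('top')[:,:,::-1].copy();cv2.imwrite("pics/t11.png",t)
for n,im,uv,T in(("scene",a,(282,227),(185,200)),("top",t,(350,223),(125,140))):
  g,f=up(im,*uv,28)
  for th in T:
    for c in blobs(g>th,5000,60000): print(n,th,hexfit(ray(n,f(c),.034),90))
  for c in blobs(g<(110 if n=="scene" else 100),60,400): print(ray(n,f(c.mean(0)),.034).round(4))
plan(.461,-.0736,.15,-6.3)
plan(.461,-.0736,.15,83.7)
R=lambda i,v,u:cv2.resize(i[v-30:v+30,u-30:u+30],(300,300),interpolation=cv2.INTER_CUBIC)
cv2.imwrite("pics/g11.png",np.hstack([R(a,142,427),R(a,226,282)]))
E
```

```text
scene 185 (array([ 0.462 , -0.0743]), np.float64(84.0), np.float64(59.5))
scene 200 (array([ 0.462 , -0.0743]), np.float64(84.0), np.float64(58.2))
[[ 0.4822 -0.1002]]
[[ 0.4354 -0.0949]]
[[ 0.4872 -0.0536]]
[[ 0.4406 -0.0484]]
top 125 (array([ 0.4618, -0.0724]), np.float64(83.5), np.float64(60.4))
top 140 (array([ 0.4612, -0.0726]), np.float64(84.0), np.float64(58.1))
[[ 0.4343 -0.0942]]
[[ 0.4395 -0.0472]]
[[ 0.4815 -0.0992]]
[[ 0.487  -0.0524]]
t 22.4 p [0.5691 0.3727 0.1618] yaw 49.0 w 0.0858 F [-0.  -0.1 -0.7] q1,q6 [ 0.48 -0.38]
  turn [ 3.072e-01 -1.000e-04 -7.000e-04] dyaw -55.3 then shift [ 0.118 -0.585  4.555]
t 22.4 p [0.5691 0.3727 0.1618] yaw 49.0 w 0.0858 F [-0.  -0.1 -0.7] q1,q6 [ 0.48 -0.38]
  turn [-0.1928  0.0004 -0.0006] dyaw 34.7 then shift [ 0.118 -4.555 -0.585]
```

View pics/g11.png

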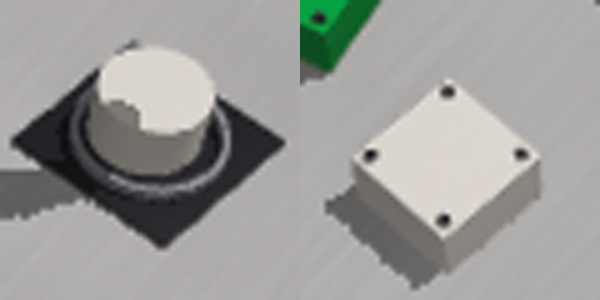

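The cap sits in the round pocket. The block is at (0.4615,-0.0734), yaw 84°, and both views agree on that.

>>> arm_command(
  series="0 0 0 -0.0389 0 0 1;0 0 0 -0.0389 0 0 1;0 0 0 -0.0389 0 0 1;0 0 0 -0.0389 0 0 1;0 0 0 -0.0389 0 0 1;0 -0.3 -0.04 0 0 0 1;0 -0.3 -0.04 0 0 0 1;0 -0.3 -0.04 0 0 0 1;0 -0.3 -0.04 0 0 0 1;0 -0.3 -0.04 0 0 0 1;0 -0.3 -0.04 0 0 0 1;0 -0.3 -0.04 0 0 0 1",
)

```text
clock: 23.4
position: [0.5169, 0.165, 0.1585]
ee_rot: [0.705, 0.036, 0.708, -0.037]
contact_force: [-0.8, -0.5, -0.5]
width: 0.0852
```

>>> arm_command(
  series="0 -0.3 -0.04 0 0 0 1;0 -0.3 -0.04 0 0 0 1;0 -0.3 -0.04 0 0 0 1;0 -0.3 -0.04 0 0 0 1;0 -0.3 -0.04 0 0 0 1;0 -0.3 -0.04 0 0 0 1;0 -0.3 -0.04 0 0 0 1;0 -0.3 -0.04 0 0 0 1;0.2 0 0 0 0 0 1;0.3 0 0 0 0 0 1;0 0 0 0 0 0 1;0 0 0 0 0 0 1",
)

```text
clock: 24.4
position: [0.4595, -0.0681, 0.1085]
ee_rot: [0.704, 0.038, 0.709, -0.036]
contact_force: [0.4, 0.9, 0.0]
width: 0.0856
```

```bash
python3 -c "
from h import *
plan(.4615,-.0734,.0065,84)"
```

```text
t 24.4 p [ 0.4595 -0.0681  0.1085] yaw 84.0 w 0.0856 F [0.4 0.9 0. ] q1,q6 [-0.3  -1.76]
  turn [-0.0001 -0.0023 -0.0005] dyaw 0.0 then shift [ 1.02  -0.051  0.025]
```

>>> arm_command(
  series="0.25 -0.05 0.025 0 0 0 1;0.2 0 0 0 0 0 1;0 0 0 0 0 0 1;0 0 0 0 0 0 1;0 0 0 0 0 0 1",
)

```text
clock: 24.82
position: [0.465, -0.0739, 0.067]
ee_rot: [0.707, 0.037, 0.706, -0.037]
contact_force: [-0.6, 0.8, 0.7]
width: 0.0854
```

```bash
python3 -c "
from h import *
plan(.4615,-.0734,.0065,84)"
```

```text
t 24.82 p [ 0.465  -0.0739  0.067 ] yaw 84.0 w 0.0854 F [-0.6  0.8  0.7] q1,q6 [-0.31 -1.77]
  turn [0.0003 0.0006 0.0001] dyaw -0.0 then shift [ 0.605  0.001 -0.035]
```

>>> arm_command(
  series="0.3 0 -0.03 0 0 0 1;0.2 0 0 0 0 0 1;0.09 0 0 0 0 0 1;0 0 0 0 0 0 1;0 0 0 0 0 0 1;0 0 0 0 0 0 0.7;0 0 0 0 0 0 0.5;0 0 0 0 0 0 -1;0 0 0 0 0 0 -1;0 0 0 0 0 0 -1;0 0 0 0 0 0 -1;0 0 0 0 0 0 -1",
)

```text
clock: 25.82
position: [0.4622, -0.0739, 0.0082]
ee_rot: [0.707, 0.037, 0.705, -0.037]
contact_force: [-0.2, 0.8, 6.2]
width: 0.0595
```

>>> arm_command(
  series="0 0 0 0 0 0 -1;-0.1 0 0 0 0 0 -1;-0.2 0 0 0 0 0 -1;-0.3 0 0 0 0 0 -1;-0.3 0 0 0 0 0 -1;-0.3 0 0 0 0 0 -1;-0.3 0 0 0 0 0 -1;0 0 0 0 0 0 -1;0 0 0 0 0 0 -1",
)

```text
clock: 26.57
position: [0.4621, -0.074, 0.1587]
ee_rot: [0.708, 0.037, 0.704, -0.037]
contact_force: [0.5, -0.4, -3.1]
width: 0.0589
```

```bash
python3 -c "
from h import *
plan(.65,.133,.1,70)
cv2.imwrite('pics/s12.png',get_image('scene')[:,:,::-1])"
```

```text
t 26.57 p [ 0.4621 -0.074   0.1587] yaw 84.0 w 0.0589 F [ 0.5 -0.4 -3.1] q1,q6 [-0.31 -1.77]
  turn [0.0778 0.0016 0.0001] dyaw -14.0 then shift [0.587 2.588 1.058]
```

The block is held (width 59 mm, weight felt). On to the square nest.

>>> arm_command(
  series="0 0 0 0.0389 0 0 -1;0 0 0 0.0389 0 0 -1;0 0.288 0.118 0 0 0 -1;0 0.288 0.118 0 0 0 -1;0 0.288 0.118 0 0 0 -1;0 0.288 0.118 0 0 0 -1;0 0.288 0.118 0 0 0 -1;0 0.288 0.118 0 0 0 -1;0 0.288 0.118 0 0 0 -1;0 0.288 0.118 0 0 0 -1;0 0.288 0.118 0 0 0 -1;0 0 0 0 0 0 -1",
)

```text
clock: 27.62
position: [0.6523, 0.1381, 0.1535]
ee_rot: [0.696, 0.123, 0.697, -0.121]
contact_force: [1.0, -0.4, -1.8]
width: 0.0591
```

>>> arm_command(
  series="0.3 0 0 0 0 0 -1;0.3 0 0 0 0 0 -1;0.2 0 0 0 0 0 -1;0 0 0 0 0 0 -1;0 0 0 0 0 0 -1;0 0 0 0 0 0 -1",
)

```text
clock: 28.12
position: [0.6498, 0.1334, 0.0769]
ee_rot: [0.696, 0.123, 0.696, -0.123]
contact_force: [-0.1, -0.7, -1.4]
width: 0.0593
```

```bash
python3 -c "
from h import *
plan(.65,.133,.0112,70)"
```

```text
t 28.12 p [0.6498 0.1334 0.0769] yaw 70.0 w 0.0593 F [-0.1 -0.7 -1.4] q1,q6 [ 0.1  -1.12]
  turn [-0.0001  0.     -0.    ] dyaw 0.0 then shift [ 0.657 -0.003  0.004]
```

>>> arm_command(
  series="0.3 0 0 0 0 0 -1;0.15 0 0 0 0 0 -1;0.05 0 0 0 0 0 -1;0 0 0 0 0 0 -1;0 0 0 0 0 0 -1;0 0 0 0 0 0 -1",
)

```text
clock: 28.62
position: [0.6511, 0.1337, 0.0288]
ee_rot: [0.698, 0.123, 0.695, -0.122]
contact_force: [-0.3, -0.3, -1.9]
width: 0.0588
```

```bash
python3 -c "
from h import *
plan(.65,.133,.0112,70)
a=get_image('scene')
cv2.imwrite('pics/g12.png',cv2.resize(a[165:265,345:465,::-1],None,fx=5,fy=5))"
```

```text
t 28.62 p [0.6511 0.1337 0.0288] yaw 70.0 w 0.0588 F [-0.3 -0.3 -1.9] q1,q6 [ 0.1  -1.12]
  turn [-0.      0.0011 -0.0005] dyaw 0.0 then shift [ 0.176 -0.01  -0.008]
```

View pics/g12.png

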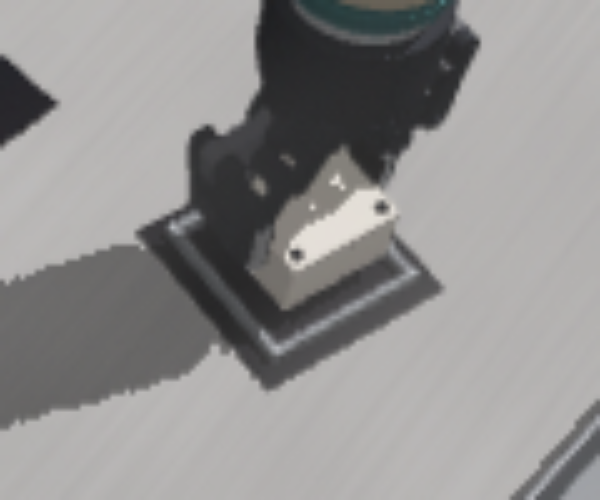

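The block is parallel to the square pocket and inside its rim lines. Lower it.

>>> arm_command(
  series="0.08 0 0 0 0 0 -1;0.05 0 0 0 0 0 -1;0.02 0 0 0 0 0 -1;0 0 0 0 0 0 -1;0 0 0 0 0 0 -1;0 0 0 0 0 0 -1",
)

```text
clock: 29.17
position: [0.6494, 0.1336, 0.0115]
ee_rot: [0.696, 0.123, 0.696, -0.123]
contact_force: [0.1, -0.1, -2.1]
width: 0.0591
```

>>> arm_command(
  series="0.01 0 0 0 0 0 -1;0 0 0 0 0 0 -1;0 0 0 0 0 0 -1",
)

```text
clock: 29.42
position: [0.6495, 0.1336, 0.0113]
ee_rot: [0.696, 0.123, 0.696, -0.123]
contact_force: [-1.4, -0.5, 3.1]
width: 0.0591
```

Seated (3.1 N up). Release, raise and back off.

>>> arm_command(
  series="0 0 0 0 0 0 0.45;0 0 0 0 0 0 0.6;0 0 0 0 0 0 0.8;0 0 0 0 0 0 1;0 0 0 0 0 0 1;0 0 0 0 0 0 1;-0.2 0 0 0 0 0 1;-0.3 0 0 0 0 0 1;-0.4 0 0 0 0 0 1;-0.4 0 0 0 0 0 1;-0.3 0 0 0 0 0 1;0 0 0 0 0 0 1",
)

```text
clock: 30.42
position: [0.6538, 0.1341, 0.1791]
ee_rot: [0.701, 0.124, 0.691, -0.121]
contact_force: [1.0, 0.2, 0.6]
width: 0.0852
```

>>> arm_command(
  series="0 -0.2 -0.25 0 0 0 1;0 -0.2 -0.25 0 0 0 1;0 -0.2 -0.25 0 0 0 1;0 -0.2 -0.25 0 0 0 1;0 -0.2 -0.25 0 0 0 1;0 -0.2 -0.25 0 0 0 1;0 -0.2 -0.25 0 0 0 1;0 -0.2 -0.25 0 0 0 1;0 0 0 0 0 0 1;0 0 0 0 0 0 1",
)

```text
clock: 31.25
position: [0.4052, 0.0514, 0.1707]
ee_rot: [0.696, 0.123, 0.696, -0.123]
contact_force: [1.0, 0.5, -0.0]
width: 0.0857
```

```bash
python3 - <<'E'
from h import *
a=get_image('scene')[:,:,::-1].copy();t=get_image('top')[:,:,::-1].copy()
cv2.imwrite("pics/end.png",np.vstack([a[60:360],cv2.resize(t,(640,400))[100:300]]))
for k,P,h,per in(("square",(.65,.133),.037,90),("round",(.571,.371),.037,60),("hex",(.4553,.1007),.035,60),("ring",(.4,-.2775),.035,60)):
  for n,im in(("scene",a),("top",t)):
    g,f=up(im,*proj(n,[*P,h]),22)
    for c in blobs(g>(195 if n=="scene" else 138),3000,60000): print(k,P,n,hexfit(ray(n,f(c),h),per))
print(manip.get_state()["clock"])
E
```

```text
square (0.65, 0.133) scene (array([0.6491, 0.1333]), np.float64(70.0), np.float64(57.8))
square (0.65, 0.133) top (array([0.648 , 0.1351]), np.float64(69.5), np.float64(57.3))
round (0.571, 0.371) scene (array([0.568 , 0.3738]), np.float64(26.0), np.float64(56.9))
round (0.571, 0.371) top (array([0.567 , 0.3746]), np.float64(49.0), np.float64(57.0))
hex (0.4553, 0.1007) scene (array([0.456 , 0.1005]), np.float64(48.5), np.float64(35.2))
ring (0.4, -0.2775) scene (array([ 0.3989, -0.2753]), np.float64(26.0), np.float64(37.2))
ring (0.4, -0.2775) top (array([ 0.3969, -0.2728]), np.float64(10.5), np.float64(34.8))
31.35
```

View pics/end.png

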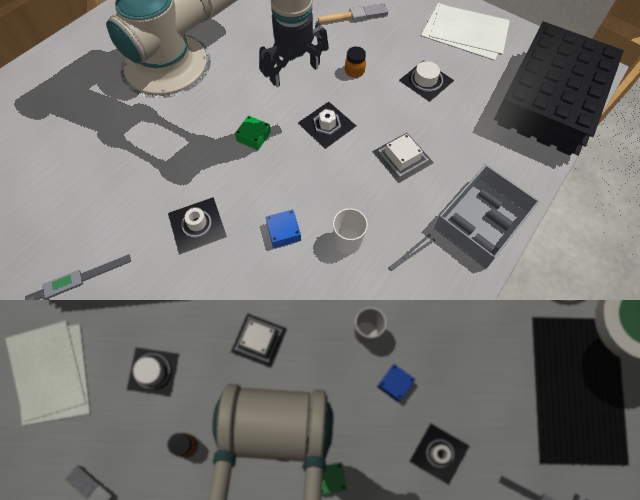

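All four parts are in their own pockets. The cup at (350,225), the jar at (355,62) and the blue and green blocks are where they were. Sign off.

```bash
python3 -c "
from rig import ticket
print(ticket.sign_off())"
```

```text
the job is handed in; nothing more can be done
None
```

I unstacked both stacks and set all four parts in their own nests, in the order hex coupling, bush, round cap, square block. The job was handed in at about 31 s of the 115 s allowed, with the gripper open, about 17 cm up and touching nothing.

What the last checks showed:
- **Square block:** within about 2 mm of its pocket's centre, and its yaw (69.5–70°) matches the nest's 70°.
- **Round cap:** 4–5 mm off centre, against 7 mm of clearance, so it is inside the rim but the least well centred.
- **Hex coupling:** centred to about 1 mm, with yaw 48.5° against the nest's 49°. The arm hid it from the top camera, so this comes from one view only.
- **Bush:** the two views disagree, putting it 2–6 mm off centre against 7 mm of clearance. The larger figure is from a partial outline in the top view.
- **Flat on the floor:** each part met the floor with only 3 to 6 N of contact. For the cap, bush and hex this came about 3 mm or slightly less above the TCP height of the grasp plus any drop from the stack, as expected for a part flat on a 3 mm floor.
- **Bystanders:** in the final pictures the cup, the jar and the blue and green blocks look undisturbed and standing. I did not measure their positions.

Nothing was dropped or knocked off a stack. The highest wrist force I saw was about 6 N.

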